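# Load a lathe tool holder in the presetting fixture and lock the winged cam

## Task

Lay the lathe tool holder with the orange band flat in the clamping fixture, between the brass jaw and the steel rail with its plain end towards the blue stop, and slide it gently home until it butts against the stop. Then turn the red winged knob clockwise until the jaw bites on the holder and some 15 to 20 degrees beyond, so that the holder is held snugly but not over-tightened, and let go. Do not knock the yellow guard beside the wings or disturb the other things on the bench.

Things in the scene. Friction and masses are not known exactly. Their poses are not given: they have to be found in the camera images.
- holder: Lathe tool holder to clamp: dark steel, 0.36-0.6 kg, ORANGE band, loose on the bench, flat side down. Origin: centre of its underside; x along it to the plain end, z up. Shank 25 wide (y) x 25 high, x = -40 to +70 mm; behind it the cutting head, x = -70 to -40, y = -12.5 to +20.5 mm, with a small gold insert. Band at x = -36 to -24 mm.
- holder_center (a point): Where to grasp that holder: on the shank's centre line, half-way up (12.5 mm over its underside), 82 mm from the plain end, near the balance point. Axes as the holder's; pinch across y (25 mm).
- holder_end (a point): Centre of the flat plain end face of that holder, 12.5 mm over its underside. x points out of the shank.
- fixture: Fixed clamping fixture: aluminium plate 15 mm thick; its top, the bed, is 15 mm above the bench. Origin: its underside, 70 mm before the stop face. Axes: x the way the holder is slid, y towards jaw and knob, z up. Plate: x = -95 to +95, y = -65 to +105 mm. Jaw (+y) and steel rail (-y) stand at x = 17.5 to 62.5 mm, only 15 mm above the bed; behind x = 17.5 the bed is open.
- stop_face (a point): Centre of the contact face of the fixture's blue end stop (44 wide, its top 39 mm above the bench), 27.5 mm above the bench; axes as the fixture's, x into the stop. Home: the holder's end face on it (within 2.5 mm), the holder flat on the bed. The fixed rail is shimmed differently each time: its inner face is at y = -11.9 to -17.1 mm, not reported.
- jaw: Brass sliding jaw 45 x 22 x 15 mm. Origin: middle of its clamping face's lower edge, at bed height; axes as the fixture's. The knob drives it to -y, 7 mm per rad; face at fixture y = +17 mm when knob = 0. The gap at the start is 2.5 to 9.1 mm wider than the shank: a shank laid 1.2 mm clear of the jaw also clears the rail. Turning then pushes the holder across to the rail.
- knob_grip (a point): Where to grasp the red winged knob: on its upright axis, 64 mm above the bench, at fixture x = 40, y = 58 mm. x runs along the wings: one flat upright blade 56 long, 10 thick, 48 to 70 mm above the bench (outer 16 mm of each wing up to 78); white mark on top of the +x wing. Under it a stem 10 mm in diameter down to 36 mm above the bench.
- knob (a joint): Knob angle, rad, 0 (open) to 2.3; grows clockwise from above, which tightens. Friction about 0.30 N m; stays where left. Past the bite (holder pressed on the rail; at 0.55 to 1.3 rad, differs each time) clamp force rises about 80 N and turning moment 0.55 N m per rad. Wanted: about 25 N (12 to 40), i.e. 0.3 rad past the bite or 0.17 N m above friction; 55 N is too much.
- guard: Yellow sheet-metal guard, a fixed upright panel 100 long, 4 thick, top 82 mm above the bench. Origin: middle of its lower edge, at bed height; x along it, y away from the knob. Its face is 36 mm from the knob's axis, 8 mm from the wing tips as they pass, so fingers must open only a little there. Not to be pressed with more than 8 N.
- spare: Another tool holder of the same shape with a GREEN band: leave it. Origin: centre of its underside.
- oiler: Yellow oil bottle, 52 in diameter, 130 high; leave it. Origin: centre of its underside.
- bushing: Brass bushing, 44 in diameter, 30 high; leave it. Origin: centre of its underside.
- chuck_key: Steel T-shaped chuck key lying flat, about 105 x 90 x 14; leave it. Origin: underside, middle of the shaft.
- insert_box: Blue plastic insert box 60 x 45 x 22; leave it. Origin: centre of its underside.
- spanner: Steel spanner lying flat; leave it. Origin: its underside, near the middle.
- mug: White mug, 80 in diameter, 90 high; leave it. Origin: centre of its underside.
- centre: Steel lathe centre standing on its base, 32 in diameter, 68 high, pointed; leave it. Origin: centre of its underside.
Things that resemble listed ones, but are neither listed nor needed, are in the scene too. What is shaped like the holder but turquoise or white is not meant.

How it is judged:
By the outcome, as a careful person would: the job done as asked, in the order asked, and still so for the second after the job is handed in, with the robot touching nothing.
It also fails if it takes over 72 s, if anything falls off the work surface, if the arm or the gripper's body presses on something with over 40 N, if the wrist force passes 120 N, or if a joint passes its speed limit or range.

## Robot

A 7-joint arm with a two-finger parallel gripper is mounted at the origin on the work surface. World frame = base frame: x ahead of the robot, y to its left, z up, the work surface at z = 0. Lengths are in m, angles in rad, forces in N, time in s.
With the tool pointing down it reaches from about 0.425 to 1.025 m from the base axis. Payload 9.4 kg.
Tool frame: the origin (TCP) lies midway between the tips of the shut fingers; the grasp point (between the pads) lies behind it (r.tcp_to_grasp is the z of the grasp point in the tool frame, in m); z points along the fingers, y is the line along which they close (so a half turn about z gives the same grasp; the last joint's range is limited). The gripper opens to 85 mm and grips with 20 to 120 N. Pads are 22 mm wide; open, the fingers measure 114 mm over their backs; the gripper's body (76 mm by 85 mm) begins 54 mm behind the grasp point. The pads swing forward as they close: fully open they stand 13 mm farther back than shut.
Start: joints at [-1.264, 0.599, -0.003, 1.599, 0.002, 0.943, -0.08], TCP at [0.271, 0.672, 0.231] pointing down, gripper open.
Joint ranges: [-2.57, 2.57], [-0.35, 1.97], [-1.29, 1.29], [0.11, 2.56], [-1.05, 4.19], [0.11, 1.86], [-2.63, 2.63]. Speed limits (rad/s): [2.22, 2.22, 3.01, 3.01, 3.14, 3.14, 3.14].

## Interface

Orientations are given as a unit quaternion [x, y, z, w].
In Python, from rig import r, grab_frame gives the robot as it stands.
- The arm moves only by the tool jog_arm, never from a script. Its argument "increments" is a list of rows, each a list of 7 numbers: the opening, from 0 (shut) to 1 (fully open), then the shift along the world's x, y, z in units of 40 mm (1.0 is 40 mm), then the turn, a rotation vector about the world's x, y, z in degrees. A call has 1 to 5 rows; each row shifts and turns the commanded pose from where the row before left it; what a row does not reach is not made up. A row lasts 1/8 s, in which the tool goes at most 62.5 mm and 10.7 degrees, less where a joint would pass 70% of its speed; a pose out of reach is approached as far as the arm can. A call is refused whole if a number of a shift passes 1 or a number of a turn 10.7, either way. A call with a gripper value outside its range is refused whole. The fingers move at their own pace and stop on an object; "squeeze" is the grip in N (left out, the last holds). Time passes only in rows, so rows that do not move let the fingers close. It gives the time, the measured TCP pose, the force, the opening and the grip force at its end, in the units of the state.
- r.get_state(): the state, without advancing time (a new reading comes with each control period).
- grab_frame(name): name is "side" or "top" or "wrist"; returns a dict with "image" (480x640x3 uint8, blue, green, red), "fx", "fy", "cx", "cy" (pixels), "T" (4x4, takes a point from camera to world coordinates). Camera axes: x right, y up, looking along -z (the intrinsics and any distortion apply to the point x, -y, -z); pixel columns grow to the right and rows downward; lengths in m; the calibration is good to about 2 mm. A picture is of the moment at which its call begins. There is no depth.
- r.finish_job(): hands the job in; it is judged then, once.
The state is a dict: "t": time; "joint_positions": joint angles; "joint_velocities": joint speeds; "tau": joint torques, N m; "position": TCP position; "tool_rot": TCP orientation; "ft_force": force on the tool from outside, world axes, zero at the start; "torque": the same for the moment, N m; "gripper_width": finger opening in m; "grip_force": force on a finger pad.
Only numpy, scipy, OpenCV 4.12 (cv2) and the standard library are available. Lean on these libraries where they do the work, as an engineer would, in place of code of your own. Each camera call takes 0.05 s, during which the arm holds its last target. There are 200 camera calls.

## Working session

There is one attempt and no reset: what is moved stays moved. The work goes in short steps, Python scripts to look and compute and a tool call to move; the robot and the scene stay as the last step left them, time stands still between calls to the robot, and variables do not carry over. Pictures are saved under pics/ and viewed, at most 10 in all, crops included, and the job is handed in when it is done.

Besides the shell and the picture viewer there is one more tool, called after "Call:" as name([rows], argument=value, ...), one row to a line, values as JSON. jog_arm: Moves the arm, as the interface text tells. Its arguments: {"type":"object","properties":{"increments":{"type":"array","items":{"type":"array","items":{"type":"number"}}},"squeeze":{"type":"number"}},"required":["increments"]}

```bash
ls; mkdir -p pics; cat > h.py <<'E'
import numpy as np, cv2
from rig import r, grab_frame
def ray(f,u,v):
    d=f["T"][:3,:3]@np.array([(u-f["cx"])/f["fx"],-(v-f["cy"])/f["fy"],-1.0]); return f["T"][:3,3],d
def onz(f,u,v,z):
    o,d=ray(f,u,v); return o+d*(z-o[2])/d[2]
def proj(f,p):
    q=f["T"][:3,:3].T@(np.array(p)-f["T"][:3,3]); return np.array([f["cx"]+f["fx"]*q[0]/-q[2], f["cy"]-f["fy"]*q[1]/-q[2]])
E
python3 - <<'E'
from h import *
for n in("top","side"):
    f=grab_frame(n); cv2.imwrite(f"pics/{n}0.png",f["image"]); print(n,[f[k] for k in("fx","fy","cx","cy")],f.keys(),np.round(f["T"],3).tolist())
print(r.get_state(), r.tcp_to_grasp)
E
```

```text
pics
top [488.0900783893261, 488.0900783893261, 319.65857147590657, 236.88044131924664] dict_keys(['image', 'fx', 'fy', 'cx', 'cy', 'T']) [[0.009, 0.978, -0.211, 0.313], [-1.0, 0.009, -0.002, -0.028], [-0.0, 0.211, 0.978, 1.154], [0.0, 0.0, 0.0, 1.0]]
side [542.4922687063281, 542.4922687063281, 322.23226729410794, 245.0739937823986] dict_keys(['image', 'fx', 'fy', 'cx', 'cy', 'T']) [[0.775, 0.416, -0.476, -0.06], [-0.632, 0.533, -0.563, -0.71], [0.019, 0.737, 0.676, 0.927], [0.0, 0.0, 0.0, 1.0]]
{'t': 0.1, 'joint_positions': array([-1.26370343,  0.6000439 , -0.00251285,  1.6000307 ,  0.00179708,
        0.94288642, -0.0798178 ]), 'joint_velocities': array([-0.00064684, -0.00071937, -0.00013652, -0.00013699,  0.00050521,
        0.0007095 , -0.00018473]), 'tau': array([ 5.52703917e-03, -7.77985454e+01,  1.57046132e+00, -2.58620131e+01,
        1.27258219e-02,  5.52543614e-03, -3.67091718e-05]), 'position': array([0.27134518, 0.67187074, 0.23051148]), 'tool_rot': array([ 1.90714083e-01,  9.81645390e-01, -6.80694159e-04, -5.95460502e-05]), 'ft_force': array([-0.14287272, -0.28681097,  0.26182953]), 'torque': array([0.00939416, 0.04646891, 0.01310523]), 'grip_force': 0.0, 'gripper_width': 0.08542581916437937} -0.0187
```

View pics/top0.png

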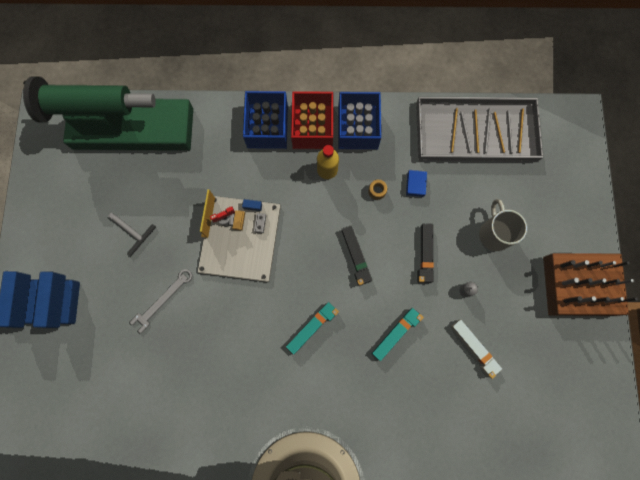

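View pics/side0.png

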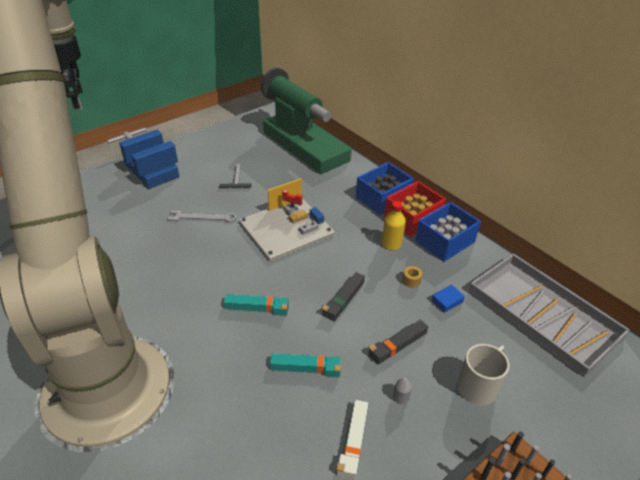

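The top view shows these look-alikes: dark with an orange band (427,253), dark with a green band (354,256), turquoise with orange (312,328) and (398,335), and white with orange (478,348). The description fits the dark one with orange at (427,253). The fixture is at about (240,238), with its blue stop at (252,204), the red knob at (222,215) and the yellow guard at (207,213). Next I'll measure and take a close crop.

```bash
python3 - <<'E'
from h import *
f=grab_frame("top"); im=f["image"]; hsv=cv2.cvtColor(im,cv2.COLOR_BGR2HSV)
def big(mask,roi):
    m=np.zeros_like(mask); x0,y0,x1,y1=roi; m[y0:y1,x0:x1]=mask[y0:y1,x0:x1]
    c,_=cv2.findContours(m,cv2.RETR_EXTERNAL,cv2.CHAIN_APPROX_NONE); c=max(c,key=cv2.contourArea); return c
def rep(n,c,z):
    P=np.array([onz(f,u,v,z)[:2] for u,v in c[:,0,:]])*1000
    R=cv2.minAreaRect(P.astype(np.float32)); m=cv2.moments(c); 
    print(n,"rect c",np.round(R[0],1),"size",np.round(R[1],1),"ang",round(R[2],2),"npx",cv2.contourArea(c)); return P
# holder
dark=((hsv[...,2]<75)).astype(np.uint8)
print("V around holder",hsv[235:275:8,410:445:3,2].tolist())
org=cv2.inRange(hsv,(4,140,110),(20,255,255))
rep("orange band",big(org,(415,215,440,290)),.025)
plate=cv2.inRange(hsv,(8,0,130),(40,70,255)); c=big(plate,(190,180,290,295)); rep("plate",cv2.convexHull(c),.015)
blue=cv2.inRange(hsv,(100,120,30),(125,255,255)); rep("stop",big(blue,(235,190,270,215)),.039)
red=cv2.inRange(hsv,(170,120,60),(180,255,255))|cv2.inRange(hsv,(0,150,60),(6,255,255)); rep("red",big(red,(200,195,245,240)),.074)
a=cv2.resize(im[195:295,190:290],(400,400),interpolation=cv2.INTER_CUBIC); b=cv2.resize(im[205:305,375:475],(400,400),interpolation=cv2.INTER_CUBIC)
cv2.imwrite("pics/crop1.png",np.hstack([a,b]))
E
```

```text
V around holder [[117, 114, 60, 57, 28, 62, 61, 60, 99, 118, 121, 118], [116, 112, 61, 59, 31, 61, 61, 60, 102, 113, 120, 122], [118, 117, 61, 60, 30, 60, 60, 60, 101, 105, 117, 119], [115, 113, 60, 60, 31, 57, 60, 59, 100, 105, 117, 119], [118, 110, 59, 59, 74, 122, 129, 133, 105, 107, 116, 116]]
orange band rect c [ 492.1 -277.6] size [11.8 23.8] ang 0.5 npx 49.0
plate rect c [556.2 166. ] size [168.6 188.4] ang 83.17 npx 4484.5
stop rect c [630.5 135.7] size [41.9 19.1] ang 83.13 npx 115.5
red rect c [596.7 198. ] size [14.8 54. ] ang 25.91 npx 94.0
```

View pics/crop1.png

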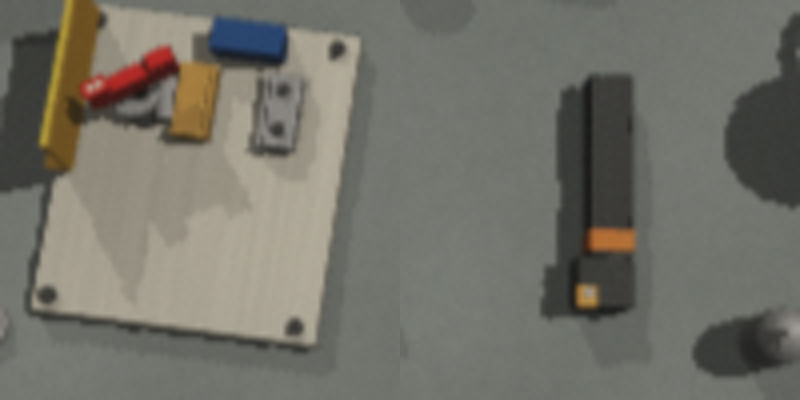

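The crop confirms it: a dark holder with an orange band (right panel), the plain end facing up in the image (+x) and the head and insert facing the robot. In the left panel the fixture's x axis points about −6.9° from world x, and the knob's white mark is on the wing towards the guard. Now I'll move over the holder.

Call:
jog_arm([
  [1, 0.6, -1, 0, 0, 0, 2.2],
  [1, 0.6, -1, 0, 0, 0, 2.2],
  [1, 0.6, -1, 0, 0, 0, 2.2],
  [1, 0.6, -1, 0, 0, 0, 2.2],
  [1, 0.6, -1, 0, 0, 0, 2.2],
])

```text
t: 0.78
position: [0.3921, 0.4708, 0.2311]
tool_rot: [0.095, 0.995, -0.0, 0.0]
ft_force: [0.9, 0.5, -0.7]
gripper_width: 0.0854
grip_force: 0.0
```

Call:
jog_arm([
  [1, 0.6, -1, 0, 0, 0, 2.2],
  [1, 0.6, -1, 0, 0, 0, 2.2],
  [1, 0.6, -1, 0, 0, 0, 2.2],
  [1, 0.6, -1, 0, 0, 0, 2.2],
  [1, 0.6, -1, 0, 0, 0, 2.2],
])

```text
t: 1.4
position: [0.5121, 0.2708, 0.2312]
tool_rot: [-0.001, 1.0, -0.0, -0.0]
ft_force: [0.6, 0.2, 0.0]
gripper_width: 0.0852
grip_force: 0.0
```

Call:
jog_arm([
  [1, 0, -1, 0, 0, 0, 0],
  [1, 0, -1, 0, 0, 0, 0],
  [1, 0, -0.5, 0, 0, 0, 0],
  [1, 0, 0, 0, 0, 0, 0],
])

```text
t: 1.9
position: [0.5116, 0.1713, 0.2314]
tool_rot: [0.001, 1.0, -0.0, 0.0]
ft_force: [-1.1, 0.3, -0.1]
gripper_width: 0.0855
grip_force: 0.0
```

```bash
python3 - <<'E'
from h import *
import pickle
f=grab_frame("wrist"); cv2.imwrite("pics/w1.png",f["image"]); pickle.dump(f,open("w1.pkl","wb")); print(np.round(f["T"],3).tolist(),f["fx"],f["cx"],f["cy"])
E
```

```text
[[0.002, -0.958, -0.286, 0.439], [1.0, 0.002, 0.001, 0.172], [-0.0, -0.286, 0.958, 0.375], [0.0, 0.0, 0.0, 1.0]] 376.6293148064782 314.63888970642864 235.60881197362937
```

View pics/w1.png

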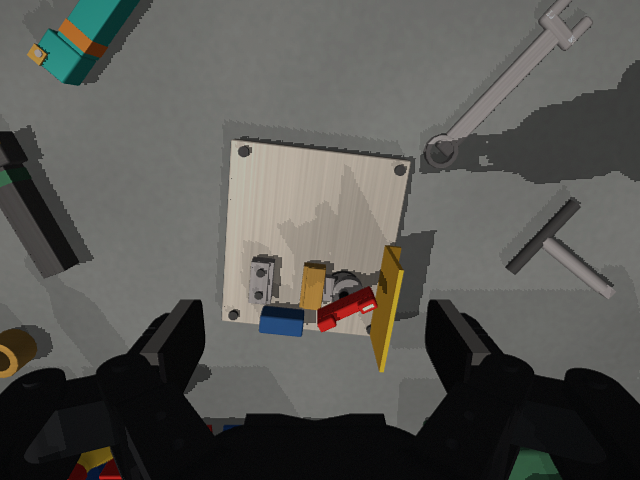

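Call:
jog_arm([
  [1, 0, -1, 0, 0, 0, 0],
  [1, 0, -1, 0, 0, 0, 0],
  [1, 0, -1, 0, 0, 0, 0],
  [1, 0, -1, 0, 0, 0, 0],
  [1, 0, -1, 0, 0, 0, 0],
])

```text
t: 2.58
position: [0.5123, -0.0268, 0.2313]
tool_rot: [-0.002, 1.0, 0.0, 0.0]
ft_force: [0.4, 0.2, -0.7]
gripper_width: 0.0852
grip_force: 0.0
```

Call:
jog_arm([
  [1, 0, -1, 0, 0, 0, 0],
  [1, 0, -1, 0, 0, 0, 0],
  [1, 0, -1, 0, 0, 0, 0],
  [1, 0, -1, 0, 0, 0, 0],
  [1, 0, -1, 0, 0, 0, 0],
])

```text
t: 3.2
position: [0.5131, -0.2271, 0.2312]
tool_rot: [-0.002, 1.0, 0.0, 0.0]
ft_force: [0.3, 0.1, 0.8]
gripper_width: 0.085
grip_force: 0.0
```

```bash
python3 - <<'E'
from h import *
import pickle
f=grab_frame("wrist"); cv2.imwrite("pics/w2.png",f["image"]); pickle.dump(f,open("w2.pkl","wb"))
print(r.get_state()["position"],proj(f,[.51,-.2776,.025]))
E
```

```text
[ 0.51237137 -0.23327181  0.2313125 ] [260.39893813 200.03117206]
```

View pics/w2.png

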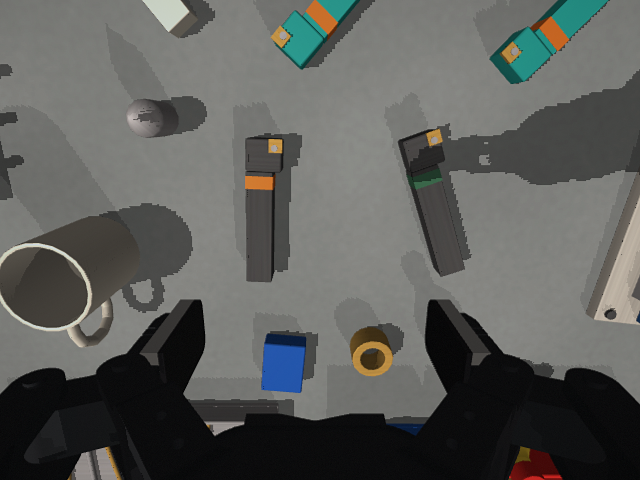

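w1 shows the fixture plate at (318,237), with the stop at (282,321), the knob at (345,308) and the guard at (390,310). w2 shows the target's orange band at (259,183) and its plain end at (260,281). Measuring both.

```bash
cat > m.py <<'E'
from h import *
import pickle
def blob(m,roi):
    z=np.zeros_like(m); x0,y0,x1,y1=roi; z[y0:y1,x0:x1]=m[y0:y1,x0:x1]
    c,_=cv2.findContours(z,cv2.RETR_EXTERNAL,cv2.CHAIN_APPROX_NONE); return max(c,key=cv2.contourArea)
def rect(f,c,z):
    P=np.array([onz(f,u,v,z)[:2] for u,v in c[:,0,:]])*1000
    R=cv2.minAreaRect(P.astype(np.float32)); print(" c",np.round(R[0],1),"size",np.round(R[1],1),"ang",round(R[2],2)); return R
E
python3 - <<'E'
from m import *
f=pickle.load(open("w1.pkl","rb")); hsv=cv2.cvtColor(f["image"],cv2.COLOR_BGR2HSV)
pl=cv2.inRange(hsv,(8,15,100),(40,75,255)); c=cv2.convexHull(blob(pl,(210,130,420,340))); print("plate"); R=rect(f,c,.015)
b=cv2.approxPolyDP(c,6,True)[:,0]; print([(p.tolist(),np.round(onz(f,*p,.015)[:2]*1000,1).tolist()) for p in b])
bl=cv2.inRange(hsv,(100,120,30),(125,255,255)); c=blob(bl,(250,295,315,345)); print("stop"); rect(f,c,.039)
rd=cv2.inRange(hsv,(170,120,60),(180,255,255))|cv2.inRange(hsv,(0,150,60),(6,255,255)); c=blob(rd,(305,280,385,335)); print("red"); rect(f,c,.074)
ye=cv2.inRange(hsv,(20,140,90),(30,255,255)); c=blob(ye,(365,240,410,375)); print("guard",cv2.approxPolyDP(c,4,True)[:,0].tolist())
f=pickle.load(open("w2.pkl","rb")); hsv=cv2.cvtColor(f["image"],cv2.COLOR_BGR2HSV); V=hsv[...,2]
print("rows V",V[230,236:296].tolist(), V[270:292,258].tolist())
# per-row left edge / ridge / right edge
g=cv2.GaussianBlur(V,(3,3),0).astype(int)
o=cv2.inRange(hsv,(4,140,90),(20,255,255)); rect(f,blob(o,(235,170,285,195)),.025)
E
```

```text
plate
 c [559.  166.5] size [169.5 194.1] ang 83.13
[([410, 162], [474.1, 261.9]), ([395, 241], [552.1, 252.4]), ([378, 270], [583.3, 236.8]), ([258, 328], [650.0, 110.7]), ([222, 320], [640.3, 72.6]), ([232, 139], [452.7, 95.4])]
stop
 c [628.2 138.4] size [43.3 30. ] ang 83.03
red
 c [596.8 198.2] size [22.4 57.2] ang 26.42
guard [[386, 247], [381, 270], [387, 293], [378, 285], [370, 330], [379, 371], [403, 272]]
rows V [120, 120, 120, 122, 122, 122, 122, 121, 122, 124, 84, 76, 77, 75, 72, 74, 75, 75, 74, 76, 75, 75, 77, 75, 75, 76, 76, 76, 76, 76, 73, 72, 72, 75, 81, 56, 27, 21, 57, 74, 74, 73, 73, 73, 75, 74, 74, 74, 74, 74, 73, 72, 69, 130, 134, 134, 134, 134, 133, 133] [76, 75, 76, 75, 76, 76, 76, 75, 75, 76, 74, 70, 130, 132, 131, 133, 132, 132, 132, 130, 130, 129]
 c [ 493.4 -278.3] size [26.  12.2] ang 87.14
```

```bash
python3 - <<'E'
from m import *
f=pickle.load(open("w2.pkl","rb")); V=cv2.cvtColor(f["image"],cv2.COLOR_BGR2HSV)[...,2].astype(int)
L=[];Rr=[]
for v in range(195,276,3):
    u=next(u for u in range(236,262) if V[v,u]<100); L.append(onz(f,u-.5,v,.025)[:2]*1000)
    u=next((u for u in range(262,285) if V[v,u]<66),None)
    if u: Rr.append(onz(f,u-.5,v,.025)[:2]*1000)
for n,P in(("L",L),("R",Rr)):
    P=np.array(P); k=np.polyfit(P[:,0],P[:,1],1); print(n,len(P),"yaw",np.degrees(np.arctan(k[0])),"y at .510",np.polyval(k,510),"resid",np.std(P[:,1]-np.polyval(k,P[:,0])))
print("end",[np.round(onz(f,u,281.5,.025)[:2]*1000,1).tolist() for u in(250,258,266)])
print(r.get_state()["position"])
E
```

```text
L 27 yaw -2.1842293559048773 y at .510 -292.1746295648431 resid 0.3316484664830055
R 27 yaw -1.887067114340638 y at .510 -267.9582489965811 resid 0.16802004684063868
end [[593.3, -291.2], [593.3, -283.2], [593.2, -275.1]]
[ 0.51237137 -0.23327181  0.2313125 ]
```

Call:
jog_arm([
  [0.6, 0, -0.7, -1, 0, 0, -1],
  [0.6, 0, -0.6, -1, 0, 0, -1],
  [0.6, 0, 0, -1, 0, 0, 0],
  [0.6, 0, 0, -1, 0, 0, 0],
  [0.6, 0, 0, 0, 0, 0, 0],
])

```text
t: 3.88
position: [0.5113, -0.2773, 0.0687]
tool_rot: [0.016, 1.0, 0.001, -0.002]
ft_force: [-0.1, 0.0, 0.5]
gripper_width: 0.051
grip_force: 0.0
```

Call:
jog_arm([
  [0.6, 0, 0, 0, 0, 0, 0],
])

```text
t: 4.0
position: [0.5128, -0.279, 0.0722]
tool_rot: [0.017, 1.0, -0.0, 0.001]
ft_force: [0.7, -0.1, -0.2]
gripper_width: 0.0512
grip_force: 0.0
```

Call:
jog_arm([
  [0.6, -0.02, -0.02, -0.9, 0, 0, 0],
  [0.6, 0, 0, -0.6, 0, 0, 0],
  [0.6, 0, 0, -0.2, 0, 0, 0],
  [0.6, 0, 0, 0, 0, 0, 0],
])

```text
t: 4.5
position: [0.5114, -0.2806, 0.0043]
tool_rot: [0.017, 1.0, -0.0, 0.001]
ft_force: [0.7, -0.1, 0.6]
gripper_width: 0.0513
grip_force: 0.0
```

Call:
jog_arm([
  [0.25, 0, 0, 0, 0, 0, 0],
  [0.25, 0, 0, 0, 0, 0, 0],
  [0.2, 0, 0, 0, 0, 0, 0],
  [0.2, 0, 0, 0, 0, 0, 0],
  [0.2, 0, 0, 0, 0, 0, 0],
], squeeze=40)

```text
t: 5.12
position: [0.5113, -0.2807, 0.0046]
tool_rot: [0.017, 1.0, -0.0, 0.001]
ft_force: [-0.1, 0.9, 5.4]
gripper_width: 0.024
grip_force: 39.7
```

Call:
jog_arm([
  [0.2, 0, 0, 0.4, 0, 0, 0],
  [0.2, 0, 0, 0.8, 0, 0, 0],
  [0.2, 0, 0, 0.9, 0, 0, 0],
  [0.2, 0, 0, 0.9, 0, 0, 0],
  [0.2, 0, 0, 0, 0, 0, 0],
], squeeze=70)

```text
t: 5.75
position: [0.5117, -0.2813, 0.1265]
tool_rot: [0.018, 1.0, -0.001, 0.002]
ft_force: [0.2, -1.4, -5.7]
gripper_width: 0.0238
grip_force: 71.6
```

```bash
python3 - <<'E'
from m import *
a=np.radians(-6.9); xd=np.array([np.cos(a),np.sin(a)]); yd=np.array([-xd[1],xd[0]]); O=np.array([.5547,.1473])
f=pickle.load(open("w1.pkl","rb")); im=f["image"]; hs=cv2.cvtColor(im,cv2.COLOR_BGR2HSV).astype(np.float32)
ys=np.arange(-45,45,1.0)
for x0,x1 in((22,32),(34,44),(46,58)):
    acc=[]
    for x in np.arange(x0,x1,1.):
        uv=np.array([proj(f,[*(O+xd*x/1000+yd*y/1000),.030]) for y in ys],np.float32)
        acc.append(cv2.remap(hs,uv[:,0].reshape(1,-1).copy(),uv[:,1].reshape(1,-1).copy(),cv2.INTER_LINEAR)[0])
    m=np.mean(acc,0); print(x0,"\n".join(["S "+" ".join(f"{int(y)}:{int(s)}" for y,s in zip(ys,m[:,1])),"V "+" ".join(f"{int(y)}:{int(s)}" for y,s in zip(ys,m[:,2]))]))
cv2.imwrite("pics/slot.png",cv2.resize(im[235:345,215:415],(800,440),interpolation=cv2.INTER_CUBIC))
print(r.get_state()["position"])
E
```

```text
22 S -45:33 -44:33 -43:33 -42:33 -41:33 -40:33 -39:34 -38:33 -37:33 -36:26 -35:14 -34:14 -33:14 -32:14 -31:15 -30:15 -29:13 -28:13 -27:12 -26:12 -25:15 -24:14 -23:12 -22:12 -21:14 -20:14 -19:15 -18:14 -17:14 -16:14 -15:15 -14:14 -13:22 -12:32 -11:32 -10:33 -9:32 -8:32 -7:33 -6:33 -5:33 -4:33 -3:32 -2:33 -1:34 0:34 1:33 2:34 3:34 4:34 5:34 6:33 7:33 8:34 9:33 10:33 11:32 12:33 13:32 14:30 15:44 16:130 17:167 18:166 19:166 20:165 21:166 22:165 23:166 24:167 25:165 26:165 27:166 28:166 29:166 30:165 31:166 32:166 33:166 34:165 35:165 36:166 37:161 38:79 39:11 40:13 41:15 42:14 43:14 44:14
V -45:173 -44:171 -43:165 -42:163 -41:162 -40:160 -39:161 -38:162 -37:152 -36:134 -35:142 -34:145 -33:146 -32:139 -31:135 -30:111 -29:90 -28:82 -27:76 -26:70 -25:68 -24:69 -23:79 -22:91 -21:110 -20:119 -19:128 -18:101 -17:139 -16:144 -15:146 -14:116 -13:78 -12:89 -11:91 -10:93 -9:94 -8:90 -7:126 -6:158 -5:175 -4:172 -3:170 -2:170 -1:172 0:172 1:171 2:171 3:172 4:172 5:168 6:165 7:164 8:155 9:152 10:152 11:154 12:156 13:155 14:155 15:150 16:147 17:152 18:150 19:141 20:143 21:151 22:149 23:147 24:147 25:
[... 1949 characters left out ...]
:41 43:52 44:64
V -45:177 -44:181 -43:180 -42:178 -41:177 -40:176 -39:170 -38:159 -37:151 -36:136 -35:141 -34:145 -33:142 -32:137 -31:133 -30:111 -29:87 -28:78 -27:74 -26:74 -25:75 -24:75 -23:79 -22:102 -21:138 -20:141 -19:131 -18:82 -17:91 -16:137 -15:143 -14:111 -13:86 -12:111 -11:114 -10:111 -9:103 -8:100 -7:97 -6:116 -5:153 -4:155 -3:153 -2:153 -1:156 0:155 1:155 2:153 3:149 4:147 5:147 6:153 7:156 8:155 9:153 10:154 11:156 12:157 13:156 14:153 15:146 16:149 17:160 18:155 19:143 20:145 21:164 22:165 23:164 24:163 25:164 26:166 27:166 28:168 29:166 30:167 31:168 32:168 33:168 34:166 35:163 36:162 37:144 38:112 39:137 40:132 41:127 42:121 43:122 44:125
[ 0.51172376 -0.28127748  0.12654012]
```

View pics/slot.png

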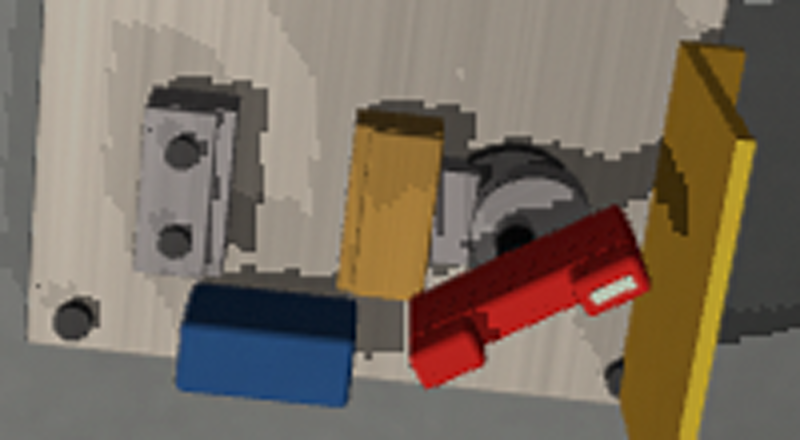

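The crop shows the rail with its shim strip at (175–235,190), the brass jaw at (390,205), the stop at (265,345) and the white-marked wing at (610,290). Measured in fixture y, the rail face is at about −14.0 mm and the jaw face at about +15.8 mm. I'll aim for a shank centre line of y ≈ 1.2 mm.

Call:
jog_arm([
  [0.2, 0.05, 0.5, 0, 0, 0, -0.4],
  [0.2, 0.05, 0.98, 0, 0, 0, -0.5],
  [0.2, 0.05, 0.98, 0, 0, 0, -0.5],
  [0.2, 0.05, 0.98, 0, 0, 0, -0.5],
  [0.2, 0.05, 0.98, 0, 0, 0, -0.5],
])

```text
t: 6.38
position: [0.5195, -0.1011, 0.1219]
tool_rot: [0.038, 0.999, 0.0, -0.001]
ft_force: [1.2, -0.2, -4.3]
gripper_width: 0.0235
grip_force: 71.3
```

Call:
jog_arm([
  [0.2, 0.05, 0.98, 0, 0, 0, -0.5],
  [0.2, 0.05, 0.98, 0, 0, 0, -0.5],
  [0.2, 0.05, 0.98, 0, 0, 0, -0.5],
  [0.2, 0.05, 0.98, 0, 0, 0, -0.5],
  [0.2, 0.05, 0.98, 0, 0, 0, -0.5],
])

```text
t: 7.0
position: [0.529, 0.0945, 0.1219]
tool_rot: [0.06, 0.998, -0.0, -0.001]
ft_force: [0.6, 0.2, -4.8]
gripper_width: 0.0237
grip_force: 71.3
```

Call:
jog_arm([
  [0.2, 0.05, 0.98, 0, 0, 0, 0],
  [0.2, 0, 0.5, 0, 0, 0, 0],
  [0.2, 0, 0, 0, 0, 0, 0],
  [0.2, 0, 0, 0, 0, 0, 0],
  [0.2, 0, 0, 0, 0, 0, 0],
])

```text
t: 7.62
position: [0.5326, 0.1499, 0.1232]
tool_rot: [0.061, 0.998, -0.0, -0.0]
ft_force: [-0.2, 0.1, -4.8]
gripper_width: 0.0233
grip_force: 71.4
```

```bash
python3 - <<'E'
from h import *
from scipy.spatial.transform import Rotation as Ro
s=r.get_state(); M=Ro.from_quat(s["tool_rot"]).as_matrix(); print(s["position"],np.round(M,4).tolist(),s["ft_force"],s["torque"],s["gripper_width"], np.degrees(np.arctan2(M[1,1],M[0,1]))-90,s["joint_positions"])
f=grab_frame("wrist"); cv2.imwrite("pics/w3.png",f["image"])
E
```

```text
[0.53255526 0.1498566  0.12316786] [[-0.9925, 0.122, -0.0004], [0.122, 0.9925, -0.0008], [0.0003, -0.0008, -1.0]] [-0.23553176  0.08852513 -4.84534245] [-0.01571125  0.02581513  0.03301322] 0.023276307114680497 -7.008440252290995 [-0.43623981  0.54780975  0.08481701  2.0927842  -0.09013435  0.50494245
  1.16365173]
```

View pics/w3.png

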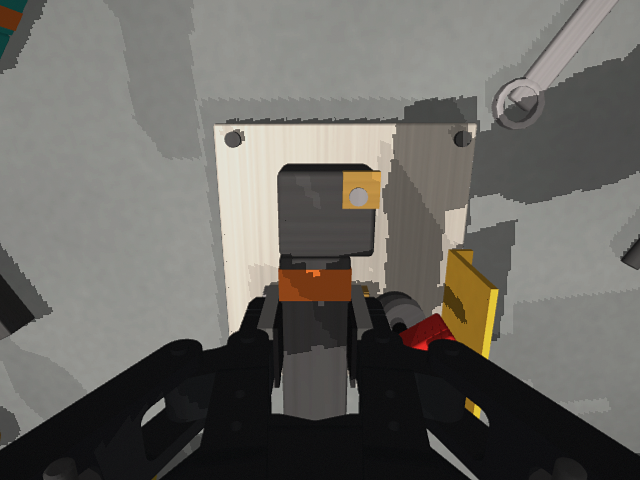

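w3 shows the holder in the fingers with the band at (315,285), the head at (325,210) and the plate's near corners at about (215,124) and (478,124). I'll check the lateral position of the shank against the plate in this same view.

```bash
python3 - <<'E'
from m import *
f=grab_frame("wrist"); pickle.dump(f,open("w3.pkl","wb")); hsv=cv2.cvtColor(f["image"],cv2.COLOR_BGR2HSV)
a=np.radians(-6.9); xd=np.array([np.cos(a),np.sin(a)]); yd=np.array([-xd[1],xd[0]]); O=np.array([.5547,.1473])
fx=lambda p:np.round([(p[:2]-O)@xd*1000,(p[:2]-O)@yd*1000],1)
V=hsv[...,2].astype(int); S=hsv[...,1].astype(int)
o=cv2.inRange(hsv,(4,140,60),(20,255,255)); c=blob(o,(265,262,365,308)); x,y,w,h=cv2.boundingRect(c); print("band bbox",x,y,w,h)
for v in(280,290):
    us=np.where(o[v,265:365])[0]+265; print(v,us.min(),us.max(),fx(onz(f,us.min()-.5,v,.1435)),fx(onz(f,us.max()+.5,v,.1435)))
for v in (150,200,250): # left plate edge
    u=next(u for u in range(190,260) if S[v,u]>20 and V[v,u]>140); print("plate left",u,fx(onz(f,u-.5,v,.015)))
for u in(260,320,360):
    v=next(v for v in range(95,150) if V[v,u]>170); print("plate near",v,fx(onz(f,u,v-.5,.015)))
E
```

```text
band bbox 278 268 74 33
280 279 350 [-41.8 -12.1] [-41.8  13.4]
290 279 364 [-38.  -12.2] [-37.9  18.5]
plate left 215 [-78.5 -64.8]
plate left 219 [-45.3 -64.7]
plate left 222 [ -9.4 -65.2]
plate near 125 [-94.4 -34.3]
plate near 125 [-94.3   4.2]
plate near 124 [-94.9  29.8]
```

Call:
jog_arm([
  [0.2, 0, 0.02, -0.7, 0, 0, 0],
  [0.2, 0, 0, -0.7, 0, 0, 0],
  [0.2, 0, 0, -0.5, 0, 0, 0],
  [0.2, 0, 0, -0.3, 0, 0, 0],
  [0.2, 0, 0, 0, 0, 0, 0],
])

```text
t: 8.35
position: [0.5325, 0.1518, 0.0348]
tool_rot: [0.06, 0.998, -0.0, -0.0]
ft_force: [-0.1, 0.5, -4.6]
gripper_width: 0.0232
grip_force: 71.2
```

Call:
jog_arm([
  [0.2, 0, 0, -0.2, 0, 0, 0],
  [0.2, 0, 0, -0.1, 0, 0, 0],
  [0.2, 0, 0, 0, 0, 0, 0],
])

```text
t: 8.72
position: [0.5326, 0.1523, 0.0233]
tool_rot: [0.06, 0.998, -0.0, -0.0]
ft_force: [-0.3, -0.0, -4.8]
gripper_width: 0.0237
grip_force: 71.3
```

Call:
jog_arm([
  [0.2, 0, -0.04, 0, 0, 0, 0],
  [0.2, 0, 0, 0, 0, 0, 0],
  [0.2, 0, 0, -0.05, 0, 0, 0],
  [0.2, 0, 0, 0, 0, 0, 0],
])

```text
t: 9.22
position: [0.5326, 0.1506, 0.0212]
tool_rot: [0.06, 0.998, -0.0, -0.0]
ft_force: [-0.6, -0.3, -3.9]
gripper_width: 0.0235
grip_force: 71.3
```

Call:
jog_arm([
  [0.2, 0, 0, -0.03, 0, 0, 0],
  [0.2, 0, 0, 0, 0, 0, 0],
])

```text
t: 9.48
position: [0.5327, 0.1507, 0.02]
tool_rot: [0.06, 0.998, -0.0, 0.0]
ft_force: [-0.1, 0.6, -5.0]
gripper_width: 0.0234
grip_force: 71.3
```

Call:
jog_arm([
  [0.2, 0, 0, -0.02, 0, 0, 0],
  [0.2, 0, 0, 0, 0, 0, 0],
])

```text
t: 9.72
position: [0.5327, 0.1507, 0.0198]
tool_rot: [0.06, 0.998, 0.0, 0.0]
ft_force: [-2.3, -1.1, 3.3]
gripper_width: 0.0235
grip_force: 72.5
```

Call:
jog_arm([
  [0.2, 0, 0, -0.02, 0, 0, 0],
  [0.2, 0, 0, 0, 0, 0, 0],
])

```text
t: 9.98
position: [0.5327, 0.1507, 0.0197]
tool_rot: [0.06, 0.998, 0.0, 0.0]
ft_force: [-4.6, -1.0, 17.3]
gripper_width: 0.0233
grip_force: 74.2
```

Call:
jog_arm([
  [0.2, 0, 0, 0.02, 0, 0, 0],
  [0.2, 0.05, -0.006, 0, 0, 0, 0],
  [0.2, 0.05, -0.006, 0, 0, 0, 0],
  [0.2, 0.05, -0.006, 0, 0, 0, 0],
  [0.2, 0, 0, 0, 0, 0, 0],
])

```text
t: 10.6
position: [0.5353, 0.1503, 0.0197]
tool_rot: [0.059, 0.998, -0.0, -0.003]
ft_force: [-12.0, 0.9, 16.6]
gripper_width: 0.0236
grip_force: 74.1
```

Call:
jog_arm([
  [0.2, 0.03, -0.004, 0, 0, 0, 0],
  [0.2, 0.03, -0.003, 0, 0, 0, 0],
  [0.2, 0, 0, 0, 0, 0, 0],
])

```text
t: 10.98
position: [0.5376, 0.15, 0.0197]
tool_rot: [0.059, 0.998, -0.0, -0.003]
ft_force: [-12.4, 1.7, 17.4]
gripper_width: 0.0234
grip_force: 74.3
```

Call:
jog_arm([
  [0.2, 0, 0, 0.015, 0, 0, 0],
  [0.2, 0, 0, 0, 0, 0, 0],
  [0.2, 0, 0, 0, 0, 0, 0],
])

```text
t: 11.35
position: [0.5411, 0.1498, 0.0198]
tool_rot: [0.06, 0.998, 0.0, -0.0]
ft_force: [-3.0, 0.6, 1.0]
gripper_width: 0.0237
grip_force: 72.2
```

Call:
jog_arm([
  [0.2, 0.03, -0.004, 0, 0, 0, 0],
  [0.2, 0.02, -0.002, 0, 0, 0, 0],
  [0.2, 0, 0, 0, 0, 0, 0],
])

```text
t: 11.72
position: [0.5426, 0.1494, 0.0198]
tool_rot: [0.06, 0.998, -0.0, -0.0]
ft_force: [-5.4, 0.6, 1.4]
gripper_width: 0.0231
grip_force: 72.3
```

Call:
jog_arm([
  [0.2, 0.02, -0.003, 0, 0, 0, 0],
  [0.2, 0, 0, 0, 0, 0, 0],
])

```text
t: 11.98
position: [0.5426, 0.1494, 0.0198]
tool_rot: [0.06, 0.998, -0.0, -0.001]
ft_force: [-6.5, 1.5, 3.3]
gripper_width: 0.0238
grip_force: 72.5
```

Call:
jog_arm([
  [0.2, 0.03, -0.004, 0, 0, 0, 0],
  [0.2, 0, 0, 0, 0, 0, 0],
  [0.2, 0, 0, 0, 0, 0, 0],
])

```text
t: 12.35
position: [0.5426, 0.1494, 0.0198]
tool_rot: [0.06, 0.998, -0.0, -0.002]
ft_force: [-10.2, 2.4, 6.3]
gripper_width: 0.0231
grip_force: 72.9
```

Call:
jog_arm([
  [0.2, -0.03, 0.004, 0, 0, 0, 0],
  [0.2, 0, 0, 0, 0, 0, 0],
  [0.3, 0, 0, 0, 0, 0, 0],
  [0.5, 0, 0, 0, 0, 0, 0],
  [0.5, 0, 0, 0, 0, 0, 0],
])

```text
t: 12.98
position: [0.5446, 0.1492, 0.02]
tool_rot: [0.06, 0.998, 0.0, 0.001]
ft_force: [-0.3, 0.2, 0.1]
gripper_width: 0.0426
grip_force: 0.0
```

Call:
jog_arm([
  [0.5, 0, 0, 0.3, 0, 0, 0],
  [0.5, 0, 0, 0.9, 0, 0, 0],
  [0.5, 0, 0, 1, 0, 0, 0],
  [0.5, 0, 0, 1, 0, 0, 0],
  [0.5, 0, 0, 0, 0, 0, 0],
])

```text
t: 13.6
position: [0.5456, 0.1497, 0.1516]
tool_rot: [0.06, 0.998, 0.001, 0.003]
ft_force: [0.2, 0.3, -0.4]
gripper_width: 0.0429
grip_force: 0.0
```

Call:
jog_arm([
  [0.2, -0.2, 0.4, 0.4, 0, 0, -10],
  [0.2, 0, 0, 0.4, 0, 0, -10],
  [0.2, 0, 0, 0, 0, 0, -10],
  [0.2, 0, 0, 0, 0, 0, -10],
  [0.2, 0, 0, 0, 0, 0, 0],
])

```text
t: 14.22
position: [0.5355, 0.1654, 0.1796]
tool_rot: [0.397, 0.918, -0.0, -0.0]
ft_force: [-1.1, -0.5, -0.7]
gripper_width: 0.0171
grip_force: 0.0
```

```bash
python3 - <<'E'
from m import *
f=grab_frame("wrist"); pickle.dump(f,open("w4.pkl","wb")); cv2.imwrite("pics/w4.png",f["image"])
print(r.get_state()["position"],np.round(f["T"][:3,3],3))
E
```

```text
[0.53553616 0.16535533 0.17960109] [0.486 0.219 0.323]
```

View pics/w4.png

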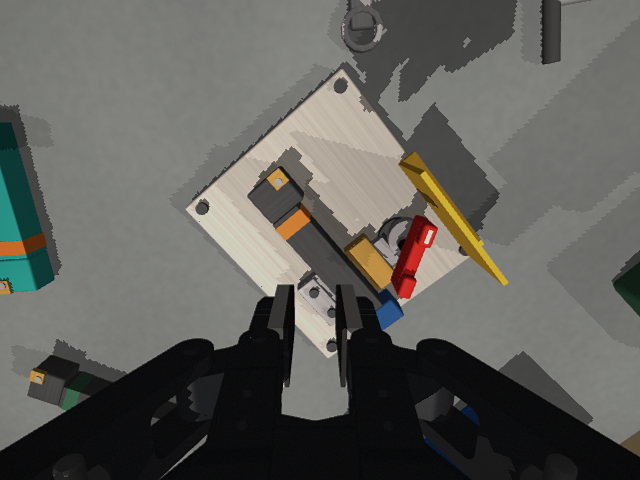

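w4 shows the holder lying between the jaw (370,260) and the rail (318,295), reaching the blue stop at (390,310). The red wing runs from its white mark at (428,237) to (405,290). Locating the knob.

```bash
python3 - <<'E'
from m import *
from scipy.spatial.transform import Rotation as Ro
a=np.radians(-6.9); xd=np.array([np.cos(a),np.sin(a)]); yd=np.array([-xd[1],xd[0]]); O=np.array([.5547,.1473])
K=O+.04*xd+.058*yd; print("K",K)
f=pickle.load(open("w4.pkl","rb")); hsv=cv2.cvtColor(f["image"],cv2.COLOR_BGR2HSV)
rd=cv2.inRange(hsv,(170,120,40),(180,255,255))|cv2.inRange(hsv,(0,150,40),(6,255,255))
c=blob(rd,(380,205,445,305)); print(cv2.boundingRect(c)); rect(f,c,.070)
br=((rd>0)&(hsv[...,2]>150)).astype(np.uint8); c2,_=cv2.findContours(br,cv2.RETR_EXTERNAL,cv2.CHAIN_APPROX_NONE)
for c in c2:
    if cv2.contourArea(c)>20: print("bright",cv2.contourArea(c),cv2.boundingRect(c)); rect(f,c,.078)
w=cv2.inRange(hsv,(0,0,150),(180,60,255)); c=blob(w,(422,225,438,250)); print("white"); rect(f,c,.078)
print("proj K",proj(f,[*K,.070]), "V samples",hsv[250:280:4,400:425:3,2].tolist())
for t in(0,5,10,15,20,25,30):
    # predicted wing heading for white mark at start
    pass
s=r.get_state(); M=Ro.from_quat(s["tool_rot"]).as_matrix(); print("heading y",np.degrees(np.arctan2(M[1,1],M[0,1])),s["joint_positions"][6],s["position"])
E
```

```text
K [0.60137823 0.20007445]
(391, 215, 47, 84)
 c [599.3 199.2] size [19.  61.2] ang 26.54
bright 205.0 (398, 279, 18, 20)
 c [609.9 181.9] size [ 8.9 14.4] ang 26.89
bright 536.0 (403, 226, 35, 45)
 c [594.9 207.7] size [11.5 35.7] ang 22.02
white
 c [599.2 218.5] size [ 7.2 14.7] ang 14.47
proj K [414.56762391 258.97385039] V samples [[54, 75, 75, 77, 183, 204, 203, 204, 182], [72, 75, 76, 132, 204, 203, 191, 203, 196], [71, 76, 58, 186, 203, 204, 202, 185, 192], [75, 76, 142, 205, 203, 204, 203, 194, 191], [60, 73, 190, 203, 203, 203, 186, 188, 192], [79, 156, 114, 123, 114, 204, 195, 195, 187], [75, 68, 70, 107, 123, 189, 188, 195, 194], [70, 95, 147, 121, 84, 138, 193, 186, 193]]
heading y 43.34424738979056 0.6111598915180655 [0.53553616 0.16535533 0.17960109]
```

Call:
jog_arm([
  [0.25, 0.82, 0.43, 0, 0, 0, -8.4],
  [0.25, 0.82, 0.43, 0, 0, 0, -8.4],
  [0.25, 0, 0, -0.7, 0, 0, 0],
  [0.25, 0, 0, -0.7, 0, 0, 0],
  [0.25, 0, 0, 0, 0, 0, 0],
])

```text
t: 14.9
position: [0.6001, 0.1992, 0.1219]
tool_rot: [0.526, 0.85, -0.002, -0.001]
ft_force: [-0.0, -0.9, -0.2]
gripper_width: 0.0215
grip_force: 0.0
```

Call:
jog_arm([
  [0.25, 0, 0, 0, 0, 0, 0],
  [0.25, 0, 0, 0, 0, 0, 0],
])

```text
t: 15.15
position: [0.6021, 0.1997, 0.1251]
tool_rot: [0.527, 0.85, 0.001, 0.001]
ft_force: [0.1, 0.5, -0.3]
gripper_width: 0.0217
grip_force: 0.0
```

```bash
cat > s.py <<'E'
from h import *
from scipy.spatial.transform import Rotation as Ro
s=r.get_state(); M=Ro.from_quat(s["tool_rot"]).as_matrix()
print("head",np.round(np.degrees(np.arctan2(M[1,1],M[0,1])),2),"pos",np.round(s["position"]*1000,1),"z",np.round(M[:,2],4),"F",np.round(s["ft_force"],1),"T",np.round(s["torque"],3),"q7",round(s["joint_positions"][6],2),"w",round(s["gripper_width"],4),"g",round(s["grip_force"],1),"t",round(s["t"],2))
E
python3 s.py
```

```text
head 26.34 pos [602.1 199.7 125.1] z [ 1.6e-03  7.0e-04 -1.0e+00] F [ 0.1  0.5 -0.3] T [-0.054 -0.004 -0.03 ] q7 0.41 w 0.0217 g 0.0 t 15.15
```

Call:
jog_arm([
  [0.25, -0.02, 0, -0.5, 0, 0, 0],
  [0.25, 0, 0, -0.6, 0, 0, 0],
  [0.25, 0, 0, -0.6, 0, 0, 0],
  [0.25, 0, 0, -0.28, 0, 0, 0],
  [0.25, 0, 0, 0, 0, 0, 0],
])

```text
t: 15.78
position: [0.6007, 0.1996, 0.0447]
tool_rot: [0.528, 0.85, -0.0, -0.0]
ft_force: [-0.4, -0.4, 0.4]
gripper_width: 0.0214
grip_force: 0.0
```

Call:
jog_arm([
  [0.25, 0, 0, 0, 0, 0, 0],
  [0.1, 0, 0, 0, 0, 0, 0],
  [0, 0, 0, 0, 0, 0, 0],
  [0, 0, 0, 0, 0, 0, 0],
  [0, 0, 0, 0, 0, 0, 0],
], squeeze=50)

```text
t: 16.4
position: [0.6009, 0.1997, 0.0457]
tool_rot: [0.527, 0.85, 0.0, 0.0]
ft_force: [-1.8, -0.4, 5.6]
gripper_width: 0.0091
grip_force: 50.0
```

```bash
python3 s.py
```

```text
head 26.34 pos [600.9 199.7  45.7] z [ 8.e-04  4.e-04 -1.e+00] F [-1.8 -0.4  5.6] T [-0.172  0.329  0.144] q7 0.45 w 0.0091 g 50.0 t 16.4
```

Call:
jog_arm([
  [0, 0, 0, 0, 0, 0, -5],
  [0, 0, 0, 0, 0, 0, -5],
  [0, 0, 0, 0, 0, 0, 0],
  [0, 0, 0, 0, 0, 0, 0],
])

```text
t: 16.9
position: [0.601, 0.1997, 0.0458]
tool_rot: [0.6, 0.8, 0.0, 0.0]
ft_force: [-2.0, -0.8, 5.3]
gripper_width: 0.0093
grip_force: 50.0
```

```bash
python3 s.py
```

```text
head 16.29 pos [601.  199.7  45.8] z [ 1.e-03  5.e-04 -1.e+00] F [-2.  -0.8  5.3] T [-0.238  0.322 -0.141] q7 0.34 w 0.0093 g 50.0 t 16.9
```

Call:
jog_arm([
  [0, 0, 0, 0, 0, 0, -5],
  [0, 0, 0, 0, 0, 0, -5],
  [0, 0, 0, 0, 0, 0, 0],
  [0, 0, 0, 0, 0, 0, 0],
])

```text
t: 17.4
position: [0.601, 0.1997, 0.0458]
tool_rot: [0.667, 0.745, 0.0, 0.0]
ft_force: [-2.1, -0.5, 5.8]
gripper_width: 0.0087
grip_force: 50.0
```

```bash
python3 s.py
```

```text
head 6.29 pos [601.  199.7  45.8] z [ 1.e-03  5.e-04 -1.e+00] F [-2.1 -0.5  5.8] T [-0.191  0.306 -0.162] q7 0.22 w 0.0087 g 50.0 t 17.4
```

Call:
jog_arm([
  [0, 0, 0, 0, 0, 0, -2],
  [0, 0, 0, 0, 0, 0, -2],
  [0, 0, 0, 0, 0, 0, -2],
])

```text
t: 17.77
position: [0.6009, 0.1997, 0.0458]
tool_rot: [0.705, 0.709, 0.0, 0.0]
ft_force: [-2.8, -0.9, 5.7]
gripper_width: 0.0091
grip_force: 50.0
```

```bash
python3 s.py
```

```text
head 0.29 pos [600.9 199.7  45.8] z [ 9.e-04  5.e-04 -1.e+00] F [-2.8 -0.9  5.7] T [-0.271  0.306  0.305] q7 0.15 w 0.0091 g 50.0 t 17.77
```

Call:
jog_arm([
  [0, 0, 0, 0, 0, 0, -2],
  [0, 0, 0, 0, 0, 0, -2],
])

```text
t: 18.02
position: [0.601, 0.1997, 0.0458]
tool_rot: [0.73, 0.684, 0.001, 0.0]
ft_force: [-1.1, -0.4, 5.8]
gripper_width: 0.009
grip_force: 50.0
```

```bash
python3 s.py
```

```text
head -3.71 pos [601.  199.7  45.8] z [ 1.e-03  5.e-04 -1.e+00] F [-1.1 -0.4  5.8] T [-0.239  0.324  0.352] q7 0.1 w 0.009 g 50.0 t 18.02
```

Call:
jog_arm([
  [0, 0, 0, 0, 0, 0, -2],
  [0, 0, 0, 0, 0, 0, -2],
])

```text
t: 18.27
position: [0.601, 0.1997, 0.0458]
tool_rot: [0.753, 0.658, 0.001, 0.0]
ft_force: [-1.1, -1.0, 5.3]
gripper_width: 0.0092
grip_force: 50.1
```

```bash
python3 s.py
```

```text
head -7.71 pos [601.  199.7  45.8] z [ 1.1e-03  5.0e-04 -1.0e+00] F [-1.1 -1.   5.3] T [-0.277  0.32   0.304] q7 0.06 w 0.0092 g 50.1 t 18.27
```

Call:
jog_arm([
  [0, 0, 0, 0, 0, 0, -2],
  [0, 0, 0, 0, 0, 0, -2],
])

```text
t: 18.52
position: [0.6011, 0.1997, 0.0458]
tool_rot: [0.776, 0.631, 0.001, 0.0]
ft_force: [-1.4, -1.7, 4.6]
gripper_width: 0.0095
grip_force: 50.2
```

```bash
python3 s.py
```

```text
head -11.71 pos [601.1 199.7  45.8] z [ 1.1e-03  5.0e-04 -1.0e+00] F [-1.4 -1.7  4.6] T [-0.262  0.295  0.36 ] q7 0.01 w 0.0095 g 50.2 t 18.52
```

Call:
jog_arm([
  [0, 0, 0, 0, 0, 0, -2],
  [0, 0, 0, 0, 0, 0, -2],
])

```text
t: 18.77
position: [0.6011, 0.1997, 0.0458]
tool_rot: [0.797, 0.604, 0.001, 0.0]
ft_force: [-1.9, -0.9, 6.4]
gripper_width: 0.0092
grip_force: 50.2
```

```bash
python3 s.py
```

```text
head -15.7 pos [601.1 199.7  45.8] z [ 1.1e-03  5.0e-04 -1.0e+00] F [-1.9 -0.9  6.4] T [-0.303  0.309  0.369] q7 -0.04 w 0.0092 g 50.2 t 18.77
```

Call:
jog_arm([
  [0, 0, 0, 0, 0, 0, -2],
  [0, 0, 0, 0, 0, 0, -2],
])

```text
t: 19.02
position: [0.6011, 0.1997, 0.0458]
tool_rot: [0.818, 0.576, 0.001, 0.0]
ft_force: [-1.4, -1.1, 5.7]
gripper_width: 0.0088
grip_force: 50.2
```

```bash
python3 s.py
```

```text
head -19.7 pos [601.1 199.7  45.8] z [ 1.1e-03  5.0e-04 -1.0e+00] F [-1.4 -1.1  5.7] T [-0.321  0.304  0.359] q7 -0.09 w 0.0088 g 50.2 t 19.02
```

Call:
jog_arm([
  [0, 0, 0, 0, 0, 0, -2],
  [0, 0, 0, 0, 0, 0, -2],
])

```text
t: 19.27
position: [0.6011, 0.1997, 0.0458]
tool_rot: [0.837, 0.547, 0.001, 0.0]
ft_force: [-1.4, -1.0, 5.8]
gripper_width: 0.0088
grip_force: 50.3
```

```bash
python3 s.py
```

```text
head -23.69 pos [601.1 199.7  45.8] z [ 1.1e-03  5.0e-04 -1.0e+00] F [-1.4 -1.   5.8] T [-0.304  0.275  0.417] q7 -0.14 w 0.0088 g 50.3 t 19.27
```

Call:
jog_arm([
  [0, 0, 0, 0, 0, 0, -2],
])

```text
t: 19.4
position: [0.6011, 0.1997, 0.0458]
tool_rot: [0.847, 0.532, 0.001, 0.0]
ft_force: [-1.2, -1.0, 4.9]
gripper_width: 0.0091
grip_force: 50.3
```

```bash
python3 s.py
```

```text
head -25.69 pos [601.1 199.7  45.8] z [ 1.1e-03  5.0e-04 -1.0e+00] F [-1.2 -1.   4.9] T [-0.318  0.268  0.452] q7 -0.16 w 0.0091 g 50.3 t 19.4
```

Call:
jog_arm([
  [0, 0, 0, 0, 0, 0, -2],
])

```text
t: 19.52
position: [0.6011, 0.1997, 0.0458]
tool_rot: [0.856, 0.517, 0.001, 0.0]
ft_force: [-1.1, -1.4, 5.1]
gripper_width: 0.0092
grip_force: 50.4
```

```bash
python3 s.py
```

```text
head -27.69 pos [601.1 199.7  45.8] z [ 1.1e-03  4.0e-04 -1.0e+00] F [-1.1 -1.4  5.1] T [-0.253  0.258  0.508] q7 -0.19 w 0.0092 g 50.4 t 19.52
```

Call:
jog_arm([
  [0, 0, 0, 0, 0, 0, -2],
])

```text
t: 19.65
position: [0.6011, 0.1997, 0.0458]
tool_rot: [0.865, 0.502, 0.001, 0.0]
ft_force: [-1.3, 0.0, 5.8]
gripper_width: 0.0088
grip_force: 50.4
```

```bash
python3 s.py
```

```text
head -29.69 pos [601.1 199.7  45.8] z [ 1.2e-03  5.0e-04 -1.0e+00] F [-1.3  0.   5.8] T [-0.273  0.272  0.508] q7 -0.21 w 0.0088 g 50.4 t 19.65
```

Call:
jog_arm([
  [0, 0, 0, 0, 0, 0, 0],
  [0.15, 0, 0, 0, 0, 0, 0],
  [0.24, 0, 0, 0, 0, 0, 0],
  [0.24, 0, 0, 0, 0, 0, 0],
])

```text
t: 20.15
position: [0.6007, 0.1998, 0.0447]
tool_rot: [0.865, 0.502, 0.0, -0.0]
ft_force: [0.2, 0.3, 0.2]
gripper_width: 0.0205
grip_force: 0.0
```

Call:
jog_arm([
  [0.24, 0, 0, 0.3, 0, 0, 0],
  [0.24, 0, 0, 0.7, 0, 0, 0],
  [0.24, 0, 0, 0.9, 0, 0, 0],
  [0.24, 0, 0, 0.9, 0, 0, 0],
  [0.24, -0.2, 0, 0.8, 0, 0, 0],
])

```text
t: 20.78
position: [0.5931, 0.1995, 0.1908]
tool_rot: [0.865, 0.502, 0.001, 0.0]
ft_force: [0.4, 0.3, -0.1]
gripper_width: 0.0206
grip_force: 0.0
```

Call:
jog_arm([
  [0.24, -1, 0, 0.2, 0, 0, 0],
  [0.24, -0.7, 0, 0, 0, 0, 0],
  [0.24, 0, 0, 0, 0, 0, 0],
])

```text
t: 21.15
position: [0.5228, 0.1999, 0.1975]
tool_rot: [0.865, 0.503, -0.0, -0.001]
ft_force: [1.2, -0.1, -0.5]
gripper_width: 0.0201
grip_force: 0.0
```

```bash
python3 - <<'E'
from m import *
f=grab_frame("wrist"); pickle.dump(f,open("w5.pkl","wb")); cv2.imwrite("pics/w5.png",f["image"])
E
python3 s.py
```

```text
head -29.66 pos [524.4 200.  197.6] z [ 5.e-04  1.e-03 -1.e+00] F [-0.6 -0.4 -0.9] T [-0.044 -0.002 -0.011] q7 -0.39 w 0.0204 g 0.0 t 21.2
```

View pics/w5.png

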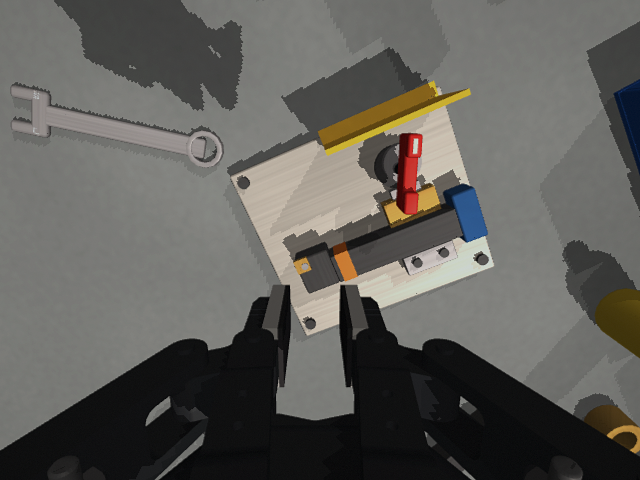

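w5 shows the holder butted on the blue stop at (455,222), with the jaw (412,208) and the rail (430,258) closed on the shank. The knob is released and turned to (410,172), and the guard is untouched. Handing in.

```bash
python3 -c "
from rig import r
print(r.finish_job())"
```

```text
the job is handed in; nothing more can be done
None
```

I handed the job in at about 21 s: the orange-banded holder lies against the blue stop and is clamped at an estimated 24 N, about 17° past the bite. I judged the bite from the turning moment (about 0.17 N m above friction). The knob is released, and in the last camera view the guard and the things around the fixture looked undisturbed. The hand-in returned no verdict.

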